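Slide the drip tray home into the coffee machine

TASK

Put the coffee machine's drip tray back, only by pushing with the fingertips: lift nothing and do not grip the cup. First gently nudge the coffee cup that stands before the tray slot aside to the left, until it is clear of the tray's way, keeping it upright; then slide the drip tray across in front of the slot and push it straight in between the machine's two feet until it is fully home. Leave the jars, the glass and the onion where they stand.

Things in the scene. Friction and masses are not known exactly. Their poses are not given: they have to be found in the camera images.
- machine: Fixed black and steel coffee machine facing the robot, 225 deep, 185 wide, 364 high. Origin: on the worktop, middle of the tray slot's mouth. x points into the slot, y left along the front. The slot lies between two straight feet: each 25 wide, 44 high, round front ends (radius 12.5) at x = 0, inner faces at y = -67.5 and 67.5 mm, so 135 mm apart. The slot's floor is the worktop.
- slot_end (a point): Middle of the slot's flat back wall at worktop height, 85 mm straight behind the machine's origin; the tray's back touches it when fully home. Axes as the machine's.
- head_front (a point): Middle of the lower front edge of the machine's overhanging head, at x = 50, y = 0, z = 205 mm in the machine's frame. The head is 185 mm wide and goes up to 303 mm (cups on top to 364 mm). Beneath it the spout from x = 55 mm on (down to z = 147 mm) and a thin steam pipe on the left from x = 64 mm on (down to z = 97 mm).
- tray: Loose drip tray: flat black box, steel grille on top, 130 x 130 x 38 mm high, 0.45 kg, starting right of the slot. Origin: centre of its underside; x from its flat steel front to its back (upright back corners rounded, radius 12), y to its left. Sides and front are flat and upright. Back first it fits the slot with 2.5 mm each side; home, its origin is at x = 20, y = 0 in the machine's frame.
- tray_front (a point): Middle of the tray's flat steel front face, 19 mm above its underside, 65 mm in front of its origin. When the tray is home this face still stands 45 mm out before the feet (x = -45 mm in the machine's frame).
- cup: Loose white ceramic coffee cup, upright, standing before the slot: round wall of 32 mm outer radius, 58 mm high, about 0.16 kg. Origin: centre of its underside. Its handle stands out about 25 mm in its own +y direction, at the start somewhere between the machine's left and the robot.
- ground_jar: Bystander: glass jar with yellow lid, 65 mm in diameter, 125 mm high, loose, right of the machine; origin at the centre of its underside. A like jar with a red lid (68 mm in diameter, 130 mm high, does not move) stands left of the machine, at about x = 92, y = 146 mm in the machine's frame.
- glass: Bystander: clear drinking glass, 80 mm in diameter, 91 mm high, at the front left; origin at the centre of its underside.
- onion: Bystander: brown onion, 67 mm in diameter, 78 mm high, on the left; origin at its underside.
Mind the look-alikes: they are no part of the job. What is shaped like the cup but green is not meant.

How it is judged:
On the way, in this order (a step that is already met when the one before it is completed fails the run):
1. the cup stands upright clear of the tray's way, while the tray is still outside the slot (y of cup in the frame of machine above 0.1 m and angle between cup's own z axis and vertical below 0.1 rad and linear speed of cup below 0.03 m/s and x of tray in the frame of machine below -0.05 m), for 0.2 s.
2. the tray is fully home between the feet (x of tray in the frame of machine above 0.015 m and angle between the x axis of tray and the x axis of machine, either way round below 0.08 rad), for 0.2 s.
At the end, for the whole second after the job is handed in: The tray rests on the worktop between the machine's feet, within 5 mm of its back stop (origin at x > 15 mm, |y| < 6 mm in the machine's frame, turned less than 0.08 rad); the cup stands upright and still on the worktop, its axis more than 100 mm to the left of the slot's middle line (all of step 2 and y of tray in the frame of machine between -0.006 and 0.006 m and height (world z) of each of tray, cup below 0.004 m and linear speed of each of tray, cup below 0.01 m/s and y of cup in the frame of machine above 0.1 m and angle between cup's own z axis and vertical below 0.1 rad); the robot touches nothing.
It fails at once if the drip tray was lifted or tipped (height (world z) of tray above 0.01 m or angle between tray's own z axis and vertical above 0.12 rad).
It fails at once if the cup was lifted or knocked over (height (world z) of cup above 0.012 m or angle between cup's own z axis and vertical above 0.4 rad).
It fails at once if the cup was gripped, or pushed with over 20 N (contact force between the fingers and cup above 20 N or (horizontal distance between the grasp point and cup below 0.018 m and height (world z) of the grasp point below 0.055 m)).
It fails at once if the jar right of the machine, the glass or the onion was disturbed (distance of any of ground_jar, glass, onion from where it was at the start of the episode above 0.02 m).
It also fails if it takes over 70 s, if anything falls off the work surface, if the arm or the gripper's body presses on something with over 40 N, if the wrist force passes 120 N, or if a joint passes its speed limit or range.

ROBOT

A 6-joint arm with a two-finger parallel gripper is mounted at the origin on a cart in front of the work surface, level with it; the furniture and walls round the work are solid. World frame = base frame: x ahead of the robot, y to its left, z up, the work surface at z = 0. Lengths are in m, angles in rad, forces in N, time in s.
With the tool pointing down it reaches from about 0.3 to 0.775 m from the base axis. Payload 14.6 kg.
Tool frame: the origin (TCP) lies at the very end of the fingers, on their centre line; the grasp point (between the pads) lies 19 mm behind it; z points along the fingers, y is the line along which they close (so a half turn about z gives the same grasp; the last joint's range is limited). The gripper opens to 94 mm and grips with 3 to 60 N. Pads are 16 mm wide; open, the fingers measure 119 mm over their backs; the gripper's body (75 mm by 177 mm) begins 78 mm behind the grasp point.
Start: joints at [-1.345, 0.3, 1.521, -0, 1.321, -0.067], TCP at [0.159, -0.527, 0.205] pointing down, gripper open.
Joint ranges: [-3.03, 3.03], [-0.79, 2.21], [0.23, 2.52], [-1.04, 4.18], [0, 3.07], [-2.55, 2.55]. Speed limits (rad/s): [2.22, 2.22, 2.57, 3.14, 3.14, 3.14].

INTERFACE

Orientations are given as [roll, pitch, yaw] about the fixed x, y, z axes, in that order (R = Rz(yaw) Ry(pitch) Rx(roll)).
In Python, from station import ctrl gives the robot as it stands.
- The arm moves only by the shell command python3 -m pendant 'ROWS' [OPENING] [FORCE]. ROWS is JSON, a list of rows, each a list of 2 entries, a list of its own where there are three numbers: the shift along the world's x, y, z in cm, then the turn about the world's z in rad. A call has 1 to 20 rows; each row shifts and turns the commanded pose from where the row before left it; what a row does not reach is not made up. A row lasts 1/12 s, in which the tool goes at most 41.7 mm and 7.16 degrees, less where a joint would pass 70% of its speed; a pose out of reach is approached as far as the arm can. A call is refused whole if a number of a shift passes 4.17 or a number of a turn 0.125, either way. A call with a gripper value outside its range is refused whole. OPENING is the opening, from 0 (shut) to 1 (fully open), set as the call begins (- or left out, the last holds). The fingers move at their own pace and stop on an object; FORCE is the grip in N (left out, the last holds). Time passes only in rows, so rows that do not move let the fingers close. It gives the time, the measured TCP pose, the force, the opening and the grip force at its end, in the units of the state.
- ctrl.get_obs(): the state, without advancing time (a new reading comes with each control period).
- ctrl.camera(name): name is "scene" or "top" or "wrist"; returns a dict with "color" (384x512x3 uint8, red, green, blue), "intrinsics" (3x3 intrinsics, pixels), "camera_from_world" (4x4, takes a point from world to camera coordinates). Camera axes: x right, y down, z forward; pixel columns grow to the right and rows downward; lengths in m; the calibration is good to about 2 mm. A picture is of the moment at which its call begins. There is no depth.
- ctrl.hand_in(): hands the job in; it is judged then, once.
The state is a dict: "time_s": time; "qpos": joint angles; "joint_vel": joint speeds; "tau": joint torques, N m; "ee_pos": TCP position; "eef_rot": TCP orientation; "force": force on the tool from outside, world axes, zero at the start; "moment": the same for the moment, N m; "grip_width": finger opening in m; "grip_force": force on a finger pad.
Only numpy, scipy, OpenCV 4.12 (cv2) and the standard library are available. Lean on these libraries where they do the work, as an engineer would, in place of code of your own. Each camera call takes 0.05 s, during which the arm holds its last target. There are 200 camera calls.

## Working session

There is one attempt and no reset: what is moved stays moved. The work goes in short steps, Python scripts to look and compute and a shell command to move; the robot and the scene stay as the last step left them, time stands still between calls to the robot, and variables do not carry over. Pictures are saved under pics/ and viewed, at most 10 in all, crops included, and the job is handed in when it is done.

```bash
mkdir -p pics; cat > h.py <<'E'
import numpy as np, cv2
from station import ctrl
def snap(n,f):
    c=ctrl.camera(n); cv2.imwrite(f'pics/{f}.png',c['color'][:,:,::-1]); np.savez(f'pics/{f}.npz',K=c['intrinsics'],T=c['camera_from_world'])
def px2w(f,pts,z):
    d=np.load(f'pics/{f}.npz');K,T=d['K'],d['T'];R,t=T[:3,:3],T[:3,3];o=-R.T@t
    for p in pts:
        v=R.T@np.linalg.solve(K,[p[0],p[1],1]); zz=z if np.isscalar(z) else z[pts.index(p)]
        yield o+v*(zz-o[2])/v[2]
def w2px(f,P):
    d=np.load(f'pics/{f}.npz');q=d['T'][:3,:3]@np.array(P).T+d['T'][:3,3:];q=d['K']@q;return (q[:2]/q[2]).T
E
python3 -c "
from h import *
snap('top','top0');snap('scene','sc0')
a=cv2.imread('pics/top0.png');b=cv2.imread('pics/sc0.png')
o=ctrl.get_obs();print(o['ee_pos'],o['eef_rot'],o['time_s'])"
```

```text
[ 0.15869304 -0.52639159  0.20496895] [-3.14064544e+00 -7.61032204e-05  2.92792190e-01] 0.1
```

View pics/top0.png

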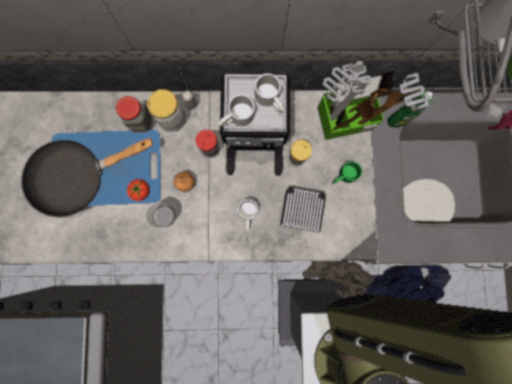

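View pics/sc0.png

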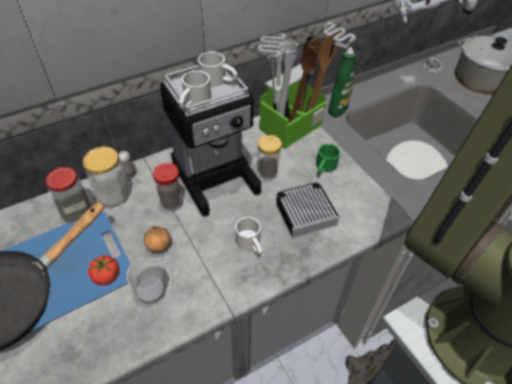

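The top view shows the feet ending near (231,173) and (279,173), the white cup at (249,207) with its handle down, and the tray around (303,209). I'll zoom in for precise pixels.

```bash
python3 -c "
from h import *
a=cv2.imread('pics/top0.png')[125:240,215:335]
cv2.imwrite('pics/z0.png',cv2.resize(a,None,fx=5,fy=5,interpolation=cv2.INTER_CUBIC))
n=['tray','cup','foot','onion','glass','jar']
for r in px2w('top0',[[303,209],[249,207],[255,173],[184,181],[164,213],[301,151]],[.038,.058,.044,.06,.09,.125]):print(r.round(3))
d=np.load('pics/top0.npz');print(d['K'],-d['T'][:3,:3].T@d['T'][:3,3])
"
```

```text
[0.482 0.153 0.038]
[0.488 0.326 0.058]
[0.6   0.306 0.044]
[0.573 0.532 0.06 ]
[0.47  0.586 0.09 ]
[0.652 0.166 0.125]
[[374.24108625   0.         259.57795809]
 [  0.         374.24108625 191.42524227]
 [  0.           0.           1.        ]] [0.38860366 0.31638805 1.2395802 ]
```

View pics/z0.png

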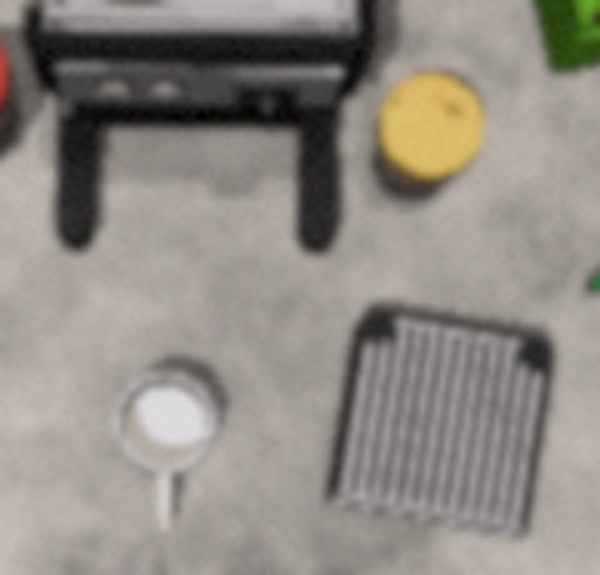

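The zoom shows the foot inner edges at x≈100 and 302 and their tips at row ≈250. The tray corners are ≈(362,304), (555,330), (525,535) and (330,500), and the cup is centred at about (166,420).

```bash
python3 -c "
from h import *
L=[[100,200],[302,200],[58,200],[340,200],[78,250],[318,252],[362,304],[555,330],[527,533],[330,502],[168,420],[165,528]]
n='inL inR outL outR tipL tipR bl br fr fl cup handle'.split()
z=[.044]*6+[.038]*4+[.058,.04]
W=list(px2w('top0',[[p[0]/5+214.6,p[1]/5+124.6] for p in L],z))
for a,b in zip(n,W):print(a,b.round(4))
c=np.array(W[6:10]);print(c.mean(0),[np.linalg.norm(c[i]-c[i-1]) for i in range(4)])
v=c[0]+c[1]-c[2]-c[3];print('yaw',np.arctan2(v[1],v[0])); v=c[0]+c[3]-c[1]-c[2];print(np.arctan2(-v[0],v[1]))
"
```

```text
inL [0.6279 0.3722 0.044 ]
inR [0.6269 0.241  0.044 ]
outL [0.6281 0.3995 0.044 ]
outR [0.6267 0.2162 0.044 ]
tipL [0.5951 0.3865 0.044 ]
tipR [0.5926 0.2312 0.044 ]
bl [0.5591 0.2027 0.038 ]
br [0.541  0.0775 0.038 ]
fr [0.41   0.0999 0.038 ]
fl [0.4312 0.2259 0.038 ]
cup [0.4832 0.329  0.058 ]
handle [0.4157 0.3316 0.04  ]
[0.48532718 0.15147377 0.038     ] [np.float64(0.13002927525433738), np.float64(0.1265474467984653), np.float64(0.13284541291271637), np.float64(0.12776894879906386)]
yaw -0.17411590520664277
-0.15498966739319897
```

```bash
python3 -m pendant '[[[1.2,2.9,0],0.064],[[1.2,2.9,0],0.064],[[1.2,2.9,0],0.064],[[1.2,2.9,0],0.064],[[1.2,2.9,0],0.064],[[1.2,2.9,0],0.064],[[1.2,2.9,0],0.064],[[1.2,2.9,0],0.064],[[1.2,2.9,0],0.064],[[1.2,2.9,0],0.064],[[1.2,2.9,0],0.064],[[1.2,2.9,0],0.064],[[1.2,2.9,0],0.064],[[1.2,2.9,0],0.064],[[1.2,2.9,0],0.064],[[1.2,2.9,0],0.064],[[1.2,2.9,0],0.064],[[1.2,2.9,0],0.064],[[1.2,2.9,0],0.064],[[1.2,2.9,0],0.064]]' 0.43
```

```text
time_s: 1.77
ee_pos: [0.3989, 0.0551, 0.2053]
eef_rot: [-3.141, 0.0, 1.576]
force: [0.6, -2.2, 0.3]
grip_width: 0.0403
grip_force: 0.0
```

```bash
python3 -m pendant '[[[1.2,2.8,0],0],[[1.2,2.8,0],0],[[1.2,2.8,0],0],[[1.2,2.8,0],0],[[1.2,2.8,0],0],[[1.2,2.8,0],0],[[1.2,2.8,0],0],[[0,0,0],0],[[0,0,0],0],[[0,0,0],0]]'; python3 -c "
from h import *
snap('wrist','w1')"
```

```text
time_s: 2.6
ee_pos: [0.4824, 0.249, 0.205]
eef_rot: [-3.141, 0.0, 1.573]
force: [-0.8, -1.2, -0.7]
grip_width: 0.0404
grip_force: 0.0
```

View pics/w1.png

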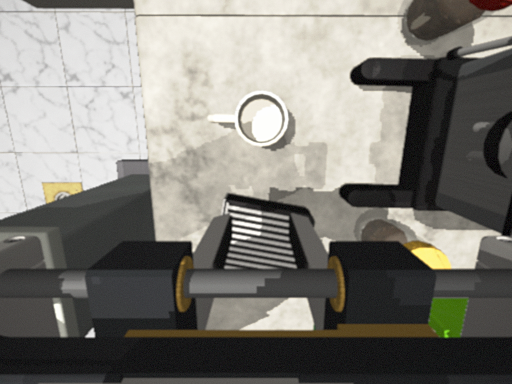

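The wrist view shows the cup rim centred at (262,119) and its handle at (215,118). The foot tips are at about (353,73) and (342,193), and the tray's back-left corner at (228,196).

```bash
python3 -c "
from h import *
L=[[262,119],[353,73],[342,193],[400,82],[400,184],[213,118],[410,60],[405,208]]
for a,b in zip(['cup','tipL','tipR','inL','inR','handle','outL','outR'],px2w('w1',L,[.058,.038,.038,.044,.044,.04,.044,.044])):print(a,b.round(4))
"
```

```text
cup [0.483  0.3294 0.058 ]
tipL [0.5933 0.3842 0.038 ]
tipR [0.5912 0.2345 0.038 ]
inL [0.6486 0.3732 0.044 ]
inR [0.6644 0.2483 0.044 ]
handle [0.4218 0.331  0.04  ]
outL [0.6573 0.3975 0.044 ]
outR [0.6752 0.2155 0.044 ]
```

```bash
python3 -m pendant '[[[0,0.5,-3],0],[[0,0.5,-3],0],[[0,0,-3],0],[[0,0,-3],0],[[0,0,-3],0],[[0,0,-3],0],[[0,0,-1],0],[[0,0,-0.3],0],[[0,0,0],0],[[0,0.8,0],0],[[0,0.8,0],0],[[0,0.5,0],0],[[0,0.3,0],0],[[0,0.3,0],0],[[0,0.3,0],0],[[0,0.3,0],0],[[0,0.3,0],0],[[0,0.3,0],0],[[0,0.3,0],0],[[0,0.3,0],0]]'
```

```text
time_s: 4.32
ee_pos: [0.4827, 0.3046, 0.0124]
eef_rot: [-3.141, 0.0, 1.573]
force: [0.3, -0.9, 0.8]
grip_width: 0.0406
grip_force: 0.5
```

Now the push, another 10.8 cm, gently.

```bash
python3 -m pendant '[[[0,0.3,0],0],[[0,0.4,0],0],[[0,0.4,0],0],[[0,0.4,0],0],[[0,0.4,0],0],[[0,0.4,0],0],[[0,0.4,0],0],[[0,0.4,0],0],[[0,0.4,0],0],[[0,0.4,0],0],[[0,0.4,0],0],[[0,0.4,0],0],[[0,0.4,0],0],[[0,0.4,0],0],[[0,0.4,0],0],[[0,0.4,0],0],[[0,0.4,0],0],[[0,0.4,0],0],[[0,0.4,0],0],[[0,0.4,0],0]]'
python3 -m pendant '[[[0,0.4,0],0],[[0,0.4,0],0],[[0,0.4,0],0],[[0,0.4,0],0],[[0,0.4,0],0],[[0,0.3,0],0],[[0,0.3,0],0],[[0,0.2,0],0],[[0,0.1,0],0],[[0,0,0],0],[[0,-0.5,0],0],[[0,-1,0],0],[[0,-1,0],0],[[0,0,0],0],[[0,0,0],0],[[0,0,0],0]]'
python3 -c "
from h import *
snap('top','top1')
a=cv2.imread('pics/top1.png')[125:240,190:335]
cv2.imwrite('pics/z1.png',cv2.resize(a,None,fx=5,fy=5,interpolation=cv2.INTER_CUBIC))"
```

```text
time_s: 5.98
ee_pos: [0.4827, 0.3838, 0.0125]
eef_rot: [3.142, -0.0, 1.573]
force: [-0.0, -1.5, -0.1]
grip_width: 0.0405
grip_force: 0.5
time_s: 7.32
ee_pos: [0.4829, 0.3873, 0.0126]
eef_rot: [3.141, -0.0, 1.572]
force: [0.2, 0.1, 0.6]
grip_width: 0.0406
grip_force: 0.0
```

View pics/z1.png

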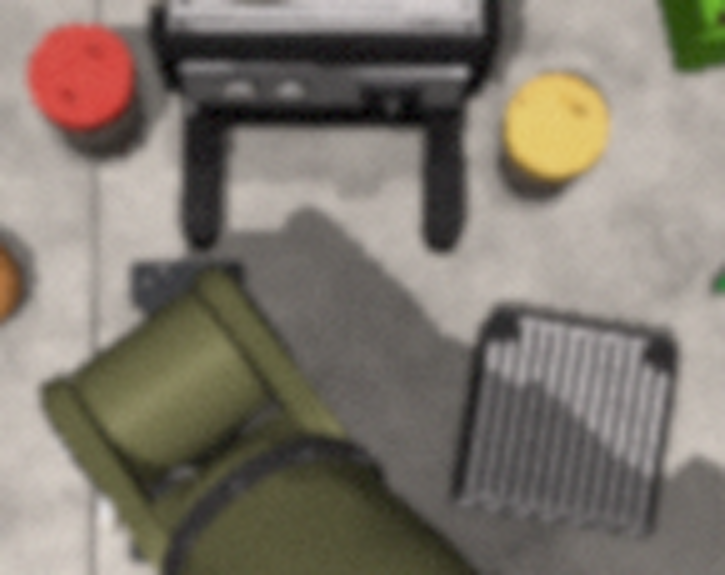

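```bash
python3 -m pendant '[[[0,0,3],0],[[0,0,3],0],[[0,0,3],0],[[0,0,3],0],[[0,-2.5,0],-0.016],[[0,-2.5,0],-0.016],[[0,-2.5,0],-0.016],[[0,-2.5,0],-0.016],[[0,-2.5,0],-0.016],[[0,-2.5,0],-0.016],[[0,-2.5,0],-0.016],[[-0.3,-2.5,0],-0.016],[[-0.3,-2.5,0],-0.016],[[-0.3,-2.5,0],-0.016],[[-0.3,-2.5,0],0],[[-0.2,-2.5,0],0],[[0,-2.5,0],0],[[0,-0.4,0],0],[[0,0,0],0],[[0,0,0],0]]' 0.8
python3 -c "
from h import *
snap('top','top2')
a=cv2.imread('pics/top2.png')[125:240,190:335]
cv2.imwrite('pics/z2.png',cv2.resize(a,None,fx=5,fy=5,interpolation=cv2.INTER_CUBIC))"
```

```text
time_s: 9.03
ee_pos: [0.4689, 0.0589, 0.1326]
eef_rot: [3.141, -0.0, 1.412]
force: [0.5, -0.2, -0.5]
grip_width: 0.0752
grip_force: 0.0
```

View pics/z2.png

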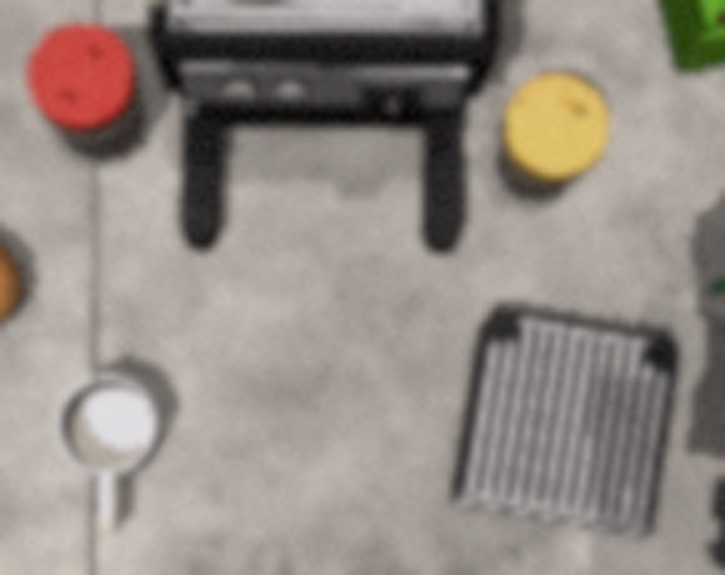

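```bash
python3 -m pendant '[[[0,0,-2.5],0],[[0,0,-2.5],0],[[0,0,-2.5],0],[[0,0,-2.5],0],[[0,0,-1.5],0],[[0,0,-0.5],0],[[0,0,0],0],[[0.1,0.6,0],0],[[0.1,0.6,0],0],[[0.1,0.4,0],0],[[0,0.3,0],0],[[0,0.3,0],0],[[0,0.3,0],0],[[0.1,0.4,0],0],[[0.1,0.5,0],0],[[0.1,0.5,0],0],[[0.1,0.5,0],0.01],[[0,0.5,0],0.01],[[0.1,0.5,0],0.01],[[0,0.5,0],0.01]]'
python3 -m pendant '[[[0.1,0.5,0],0.01],[[0,0.5,0],0.01],[[0.1,0.5,0],0.01],[[0,0.5,0],0.01],[[0.1,0.5,0],0.01],[[0,0.5,0],0.01],[[0.1,0.5,0],0.01],[[0,0.5,0],0.01],[[0.1,0.5,0],0.01],[[0,0.5,0],0.01],[[0.1,0.5,0],0],[[0,0.5,0],0],[[0.1,0.5,0],0],[[0,0.5,0],0],[[0,0.5,0],0],[[0,0.5,0],0],[[0,0.4,0],0],[[0,0.2,0],0],[[0,0,0],0],[[0,0,0],0]]'
```

```text
time_s: 10.75
ee_pos: [0.4768, 0.118, 0.0124]
eef_rot: [-3.142, -0.0, 1.454]
force: [1.4, -3.4, 0.7]
grip_width: 0.0753
grip_force: 1.3
time_s: 12.42
ee_pos: [0.4838, 0.2036, 0.0125]
eef_rot: [3.141, -0.0, 1.553]
force: [-0.0, -0.4, -0.2]
grip_width: 0.075
grip_force: 0.0
```

```bash
python3 -m pendant '[[[0,0.4,0],0],[[0,0.4,0],0],[[0,0.4,0],0],[[0,0.4,0],0],[[0,0.4,0],0],[[0,0.4,0],0],[[0,0.3,0],0],[[0,0.2,0],0],[[0,0.1,0],0],[[0,0,0],0],[[0,0,0],0],[[0,-0.5,0],0],[[0,-1.5,0],0],[[0,-1.5,0],0],[[0,-1,2],0],[[0,-1,3],0],[[0,-1,3],0],[[0,-1,3],0],[[0,-1,3],0],[[0,0,1],0]]'
python3 -m pendant '[[[0,-2,0],0],[[0,-2,0],0],[[0,-2,0],0],[[0,-2,0],0],[[0,-1,0],0],[[0,0,0],0],[[0,0,0],0]]'
python3 -c "
from h import *
snap('top','top3');snap('wrist','w3')
a=cv2.imread('pics/top3.png')[125:240,190:335]
a=cv2.resize(a,None,fx=4,fy=4,interpolation=cv2.INTER_CUBIC)
cv2.imwrite('pics/z3.png',a)"
```

```text
time_s: 14.08
ee_pos: [0.485, 0.1472, 0.1667]
eef_rot: [3.136, -0.001, 1.552]
force: [0.8, 0.7, 1.0]
grip_width: 0.0752
grip_force: 0.0
time_s: 14.67
ee_pos: [0.4837, 0.0586, 0.1621]
eef_rot: [-3.141, -0.0, 1.552]
force: [-0.0, 0.2, 0.4]
grip_width: 0.0753
grip_force: 0.0
```

View pics/z3.png

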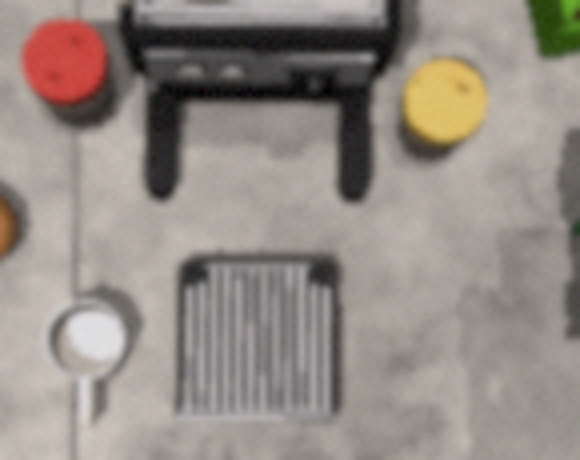

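View pics/w3.png

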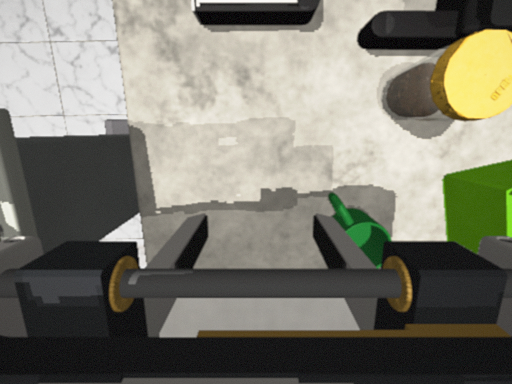

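The tray now stands before the slot, nearly square, with its edges at x≈180–340 in the 4x crop against foot inner edges at ≈180 and 338. I'll measure the alignment sub-pixel from profiles.

```bash
cat > m.py <<'E'
from h import *
import sys
f=sys.argv[1]
g=cv2.cvtColor(cv2.imread(f'pics/{f}.png'),cv2.COLOR_BGR2GRAY).astype(float)
g=cv2.GaussianBlur(g,(0,0),0.6)
def edge(r,c0,c1,sg):   # strongest edge of sign sg, subpixel
    d=sg*np.gradient(g[r,c0:c1+1]); i=int(np.argmax(d[1:-1]))+1
    a,b,c=d[i-1:i+2]; return c0+i+0.5*(a-c)/(a-2*b+c+1e-9)
def line(rows,c0,c1,sg,z):
    P=np.array(list(px2w(f,[[edge(r,c0,c1,sg),r] for r in rows],z)))
    for _ in range(2):
        k=np.polyfit(P[:,0],P[:,1],1);e=P[:,1]-np.polyval(k,P[:,0]);P=P[abs(e)<2*e.std()+5e-4]
    return k,e.std()
R=[int(x) for x in sys.argv[2:4]]
for n,rows,c0,c1,sg,z in [('footLout',range(152,170),222,231,-1,.044),('footLin',range(152,170),231,241,1,.044),('footRin',range(152,170),268,277,-1,.044),('footRout',range(152,170),279,288,1,.044),
  ('trayL',range(*R),229,241,-1,.038),('trayR',range(*R),270,281,1,.038)]:
    k,s=line(rows,c0,c1,sg,z);print(n,'slope %.4f y@.55 %.4f y@.60 %.4f res %.4f'%(k[0],np.polyval(k,.55),np.polyval(k,.6),s))
for c in (231,279): 
    d=np.gradient(g[165:182,c]);print('tip',[p.round(4) for p in px2w(f,[[c,165+int(np.argmax(d))]],.044)])
E
python3 m.py top3 195 225
```

```text
footLout slope -0.0367 y@.55 0.4040 y@.60 0.4022 res 0.0003
footLin slope -0.0727 y@.55 0.3778 y@.60 0.3742 res 0.0006
footRin slope -0.0323 y@.55 0.2467 y@.60 0.2451 res 0.0003
footRout slope 0.0213 y@.55 0.2142 y@.60 0.2153 res 0.0005
trayL slope -0.0224 y@.55 0.3754 y@.60 0.3743 res 0.0003
trayR slope -0.0012 y@.55 0.2426 y@.60 0.2426 res 0.0005
tip [array([0.5971, 0.384 , 0.044 ])]
tip [array([0.5925, 0.2286, 0.044 ])]
```

```bash
python3 -m pendant '[[[-0.7,1.58,0],-0.098],[[-0.7,1.58,0],-0.098],[[-0.7,1.58,0],-0.098],[[-0.7,1.58,0],-0.098],[[-0.7,1.58,0],-0.098],[[-0.7,1.58,0],-0.098],[[-0.7,1.58,0],-0.098],[[-0.7,1.58,0],-0.098],[[-0.7,1.58,0],-0.098],[[-0.7,1.58,0],-0.098],[[-0.7,1.58,0],-0.098],[[-0.7,1.58,0],-0.098],[[-0.7,1.58,0],-0.098],[[-0.7,1.58,0],-0.098],[[-0.7,1.58,0],-0.098],[[-0.7,1.58,0],-0.102],[[0,0,0],0],[[0,0,0],0]]'
```

```text
time_s: 16.27
ee_pos: [0.3711, 0.312, 0.1623]
eef_rot: [3.141, 0.0, -0.014]
force: [-1.5, -0.0, -0.6]
grip_width: 0.0754
grip_force: 0.0
```

```bash
python3 -m pendant '[[[0,0,-3],0],[[0,0,-3],0],[[0,0,-3],0],[[0,0,-3],0],[[0,0,-2],-0.005],[[0,0,-1],0],[[0,0,0],0],[[0.8,0,0],0],[[0.8,0,0],0],[[0.8,0,0],0],[[0.5,0,0],0],[[0.4,0,0],0],[[0.4,0,0],0],[[0.4,0,0],0],[[0.4,0,0],0],[[0.4,-0.01,0],0],[[0.4,-0.01,0],0],[[0.4,-0.01,0],0],[[0.4,-0.01,0],0],[[0.4,0,0],0]]'
python3 -m pendant '[[[0.4,-0.01,0],0],[[0.4,0,0],0],[[0.4,-0.01,0],0],[[0.4,0,0],0],[[0.4,-0.01,0],0],[[0.4,0,0],0],[[0.4,-0.01,0],0],[[0.4,0,0],0],[[0,0,0],0],[[0,0,0],0]]'
python3 -c "
from h import *
snap('scene','sc4');snap('wrist','w4')"
```

```text
time_s: 17.93
ee_pos: [0.4371, 0.3108, 0.0124]
eef_rot: [3.142, 0.0, -0.024]
force: [-2.9, -0.0, 2.6]
grip_width: 0.0751
grip_force: 1.7
time_s: 18.77
ee_pos: [0.4691, 0.3103, 0.0124]
eef_rot: [-3.142, -0.001, -0.024]
force: [-0.3, 0.9, 0.5]
grip_width: 0.0753
grip_force: 0.0
```

View pics/sc4.png

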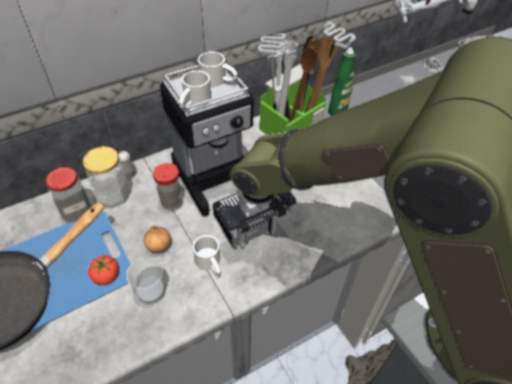

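The arm hides most of the tray. The cup stands upright at (207,253), well clear. Forces are low, so I'll keep pushing and watch them.

```bash
python3 -m pendant '[[[0.4,-0.01,0],0],[[0.4,0,0],0],[[0.4,-0.01,0],0],[[0.4,0,0],0],[[0.4,-0.01,0],0]]'
python3 -m pendant '[[[0.4,-0.01,0],0],[[0.4,0,0],0],[[0.4,-0.01,0],0],[[0.4,0,0],0],[[0.4,-0.01,0],0]]'
python3 -m pendant '[[[0.4,-0.01,0],0],[[0.4,-0.01,0],0],[[0.4,-0.01,0],0],[[0.3,0,0],0]]'
```

```text
time_s: 19.28
ee_pos: [0.4891, 0.3101, 0.0124]
eef_rot: [3.142, 0.0, -0.024]
force: [-1.5, -0.2, -0.2]
grip_width: 0.0751
grip_force: 0.8
time_s: 19.7
ee_pos: [0.5092, 0.3098, 0.0124]
eef_rot: [3.142, 0.0, -0.024]
force: [-2.2, -0.4, -0.8]
grip_width: 0.0752
grip_force: 0.7
time_s: 20.03
ee_pos: [0.5242, 0.3095, 0.0124]
eef_rot: [-3.142, -0.0, -0.024]
force: [-1.6, 0.3, -0.5]
grip_width: 0.0752
grip_force: 0.9
```

```bash
python3 -m pendant '[[[0.3,0,0],0],[[0.3,0,0],0],[[0.3,0,0],0],[[0.2,0,0],0]]'
python3 -m pendant '[[[0.2,0,0],0],[[0.2,0,0],0],[[0.2,0,0],0]]'
python3 -m pendant '[[[0.1,0,0],0],[[0.1,0,0],0],[[0.1,0,0],0]]'
```

```text
time_s: 20.37
ee_pos: [0.5351, 0.3095, 0.0125]
eef_rot: [-3.142, -0.0, -0.024]
force: [-2.1, -0.7, -0.4]
grip_width: 0.0754
grip_force: 1.1
time_s: 20.62
ee_pos: [0.5409, 0.3095, 0.0125]
eef_rot: [-3.142, 0.0, -0.024]
force: [-1.7, -0.5, 0.0]
grip_width: 0.0753
grip_force: 0.9
time_s: 20.87
ee_pos: [0.5438, 0.3095, 0.0124]
eef_rot: [3.142, 0.0, -0.024]
force: [-1.8, 0.5, 0.7]
grip_width: 0.0754
grip_force: 1.0
```

No stop felt yet, so I'll go on in 1 mm steps.

```bash
for i in 1; do python3 -m pendant '[[[0.1,0,0],0],[[0.1,0,0],0]]'; done
python3 -m pendant '[[[0.1,0,0],0],[[0.1,0,0],0]]'
python3 -m pendant '[[[0.1,0,0],0]]'
```

```text
time_s: 21.03
ee_pos: [0.5452, 0.3095, 0.0125]
eef_rot: [3.141, 0.001, -0.024]
force: [-11.9, -1.1, 7.0]
grip_width: 0.0753
grip_force: 6.1
time_s: 21.2
ee_pos: [0.5453, 0.3095, 0.0124]
eef_rot: [3.14, 0.006, -0.024]
force: [-29.1, -3.9, 18.5]
grip_width: 0.0754
grip_force: 14.5
time_s: 21.28
ee_pos: [0.5453, 0.3095, 0.0124]
eef_rot: [3.139, 0.008, -0.024]
force: [-36.6, -5.4, 22.7]
grip_width: 0.0753
grip_force: 18.3
```

The force rises sharply at x = 0.545, as expected for the back stop. I'll back off, get clear and check.

```bash
python3 -m pendant '[[[-0.5,0,0],0],[[-1,0,0],0],[[-2,0,0],0],[[-2,0,0],0],[[-2,0,0],0],[[-2,0,0],0],[[0,-1,3],0],[[0,-1,3],0],[[0,-2,3],0],[[0,-3,3],0],[[0,-3,0],0],[[0,-3,0],0],[[0,-3,0],0],[[0,-3,0],0],[[0,-3,0],0],[[0,-3,0],0],[[0,-2,0],0],[[0,0,0],0],[[0,0,0],0]]'
python3 -c "
from h import *
snap('top','top5')
a=cv2.imread('pics/top5.png')[125:240,190:335]
cv2.imwrite('pics/z5.png',cv2.resize(a,None,fx=5,fy=5,interpolation=cv2.INTER_CUBIC))"; python3 m.py top5 173 187
```

```text
time_s: 22.87
ee_pos: [0.4541, 0.0394, 0.1322]
eef_rot: [3.142, -0.001, -0.026]
force: [0.6, 0.4, 0.3]
grip_width: 0.0754
grip_force: 0.0
footLout slope -0.0341 y@.55 0.4037 y@.60 0.4020 res 0.0004
footLin slope -0.0245 y@.55 0.3705 y@.60 0.3693 res 0.0001
footRin slope 0.2131 y@.55 0.2320 y@.60 0.2427 res 0.0054
footRout slope 0.0184 y@.55 0.2145 y@.60 0.2154 res 0.0005
trayL slope -0.0201 y@.55 0.3764 y@.60 0.3754 res 0.0003
trayR slope -0.4739 y@.55 0.2506 y@.60 0.2269 res 0.0055
tip [array([0.5971, 0.384 , 0.044 ])]
tip [array([0.5925, 0.2286, 0.044 ])]
```

View pics/z5.png

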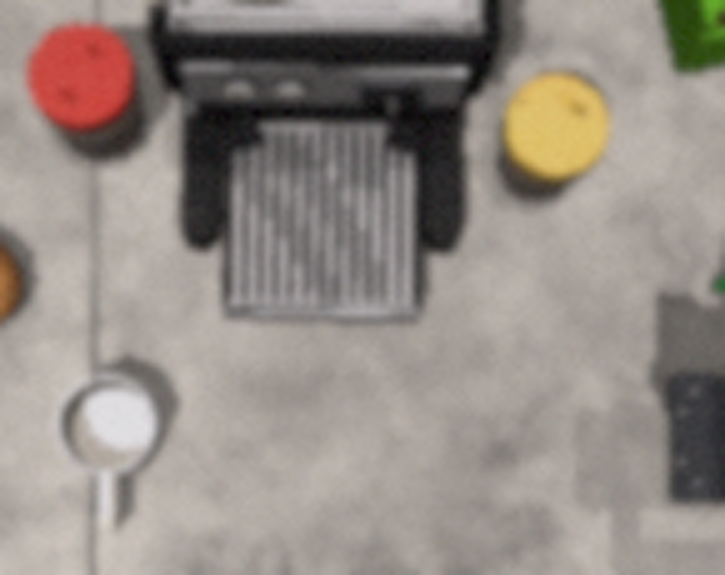

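The tray sits fully between the feet, with its front edge at row ≈313 and the foot tips at ≈250, which is about 40–45 mm of overhang as specified. The cup is upright at (112,425), the jars are where they were, and the robot is clear.

```bash
python3 -c "
from station import ctrl
print(ctrl.hand_in())"
```

```text
the job is handed in; nothing more can be done
None
```

The drip tray is pushed home against its back stop, the cup stands upright and clear on the left, and the job is handed in; the hand-in gave no verdict back.

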